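# Seat the die plate in its drawer pocket, shut the drawer and lock up

## Task

Put the die plate away: without lifting it, slide the plate along the open drawer's black liner, lightly and without ramming it, until it drops flat into its pocket. Then push the drawer fully shut without slamming it, and press the large green button on the cabinet's locking panel all the way in to lock up. Leave the two punches and the guard where they are.

Things in the scene. Friction and masses are not known exactly. Their poses are not given: they have to be found in the camera images.
- die_plate_center (a point): Centre (half-way up) of the loose steel die plate: 90 long (its x) x 64 wide (its y) x 18 mm thick, 20 mm hole through its middle, 0.65 to 0.9 kg; it slides on the liner at about 2 to 5 N. It starts flat on the liner in the left part (+y) of the open top drawer, up to 0.2 rad out of square. In the pocket it lies the same way round: 90 mm along the drawer's x, 64 mm along its y.
- drawer_deck (a point): Point on the top drawer: inner face of its front wall, mid-width, level with the liner's top face. x points into the cabinet (the way it shuts), y left along the drawer, z up. Front wall: 12 mm thick, 400 wide, from 26 mm below to 22 above this point, with a 12 mm pull lip outside, 20 to 24 mm below it. Inside 366 mm wide; side walls 10 mm above the liner.
- pocket_zone (a point): Fixed point on the drawer, same axes, on the liner's top level, 60 mm right and 47.5 mm behind drawer_deck: middle of the zone where the pocket is. The pocket is a cut-out in the black 6 mm liner, 6 mm deep, 95 mm in x (from the front wall back), 68 mm in y. The liner is clamped anywhere along y: the pocket's middle is up to 28 mm left or right of here, not measured.
- cabinet: Grey bench cabinet, fixed; origin on the bench under the middle of its front face, axes as the drawer's. 400 wide, 270 deep, top at 145 mm; the locking panel on its top, left, is 26 mm higher. The opening's upper edge is only 15 mm above the liner: a plate in the pocket (top 12 mm above the liner) passes, one on the liner (18 mm) jams.
- drawer (a joint): How far the top drawer is pushed in, in m: 0 fully pulled out, 0.150 fully shut. It needs about 7 N to move and stays where it is left; it starts within 8 mm of fully out.
- lock_button_top (a point): Middle of the top face of the large green push button, 44 mm in diameter, that sticks up from the locking panel on the left part of the cabinet's top. It is pressed straight down (-z).
- lock_button (a joint): How far the green button is pressed, in m: 0 released, 0.006 fully in; a spring of about 5 N at full travel brings it back.
- punch0: Bright steel shoulder punch, 80 mm high, 30 mm head, standing head down on the bench to the left of the cabinet; origin under its middle. To be left alone.
- punch1: A second, equal punch on the bench to the left of the cabinet; origin under its middle. To be left alone.
- guard: Amber plastic punch guard, a tube 54 mm across and 62 mm high with two small lugs at its foot, standing on the bench to the right of the cabinet; origin under its middle. To be left alone.
Things that resemble listed ones, but are neither listed nor needed, are in the scene too. Leave any pink or red look-alike of the part that bears die_plate_center alone.

How it is judged:
By the outcome, as a careful person would: the job done as asked, in the order asked, and still so for the second after the job is handed in, with the robot touching nothing.
It also fails if it takes over 64 s, if anything falls off the work surface, if the arm or the gripper's body presses on something with over 40 N, if the wrist force passes 120 N, or if a joint passes its speed limit or range.

## Robot

A 6-joint arm with a two-finger parallel gripper is mounted at the origin on the work surface. World frame = base frame: x ahead of the robot, y to its left, z up, the work surface at z = 0. Lengths are in mm, angles in rad, forces in N, time in s.
With the tool pointing down it reaches from about 400 to 925 mm from the base axis. Payload 12.5 kg.
Tool frame: the origin (TCP) lies at the centre of the arm's flange, where the gripper is bolted on; the fingertips stand 190 mm ahead of it and the grasp point (between the pads) lies 171 mm ahead of it; z points along the fingers, y is the direction in which the jaws open and shut (so a half turn about z gives the same grasp; the last joint's range is limited). The gripper opens to 95 mm and grips with 3 to 60 N. Pads are 20 mm wide; open, the fingers measure 119 mm over their backs; the gripper's body (75 mm by 180 mm) begins 59 mm behind the grasp point.
Start: joints at [-0.106, 0.491, 1.559, -0, 1.092, -0.106], TCP at [625, 0.023, 404.761] pointing down, gripper open.
Joint ranges: [-3.1, 3.1], [-0.84, 2.19], [0.05, 2.79], [-1.13, 4.28], [0.06, 2.93], [-2.69, 2.69]. Speed limits (rad/s): [2.22, 2.22, 2.79, 3.14, 3.14, 3.14].

## Interface

Orientations are given as [roll, pitch, yaw] about the fixed x, y, z axes, in that order (R = Rz(yaw) Ry(pitch) Rx(roll)).
In Python, from cell import env gives the robot as it stands.
- The arm moves only by the shell command python3 -m pendant 'ROWS'. ROWS is JSON, a list of rows, each an object of numbers: "x", "y", "z": the shift along the tool's x, y, z in units of 150 mm (1.0 is 150 mm); "rx", "ry", "rz": the turn, a rotation vector about the tool's x, y, z in units of 45 degrees (1.0 is 45 degrees); "jaw": the opening, from 0 (shut) to 1 (fully open). In form: [{"x": .., "y": .., "z": .., "rx": .., "ry": .., "rz": .., "jaw": ..}, ...]. A call has 1 to 10 rows; each row is the pose to reach, as a shift and turn from the pose commanded when the call began, along the tool's axes at that moment; what a row does not reach only later rows make up. A row lasts 1/8 s, in which the tool goes at most 62.5 mm and 10.7 degrees, less where a joint would pass 70% of its speed; a pose out of reach is approached as far as the arm can. A call with a number of a shift or a turn outside -1 to 1 is refused whole. A call with a gripper value outside its range is refused whole. The fingers move at their own pace and stop on an object; the grip force is fixed at half the most. Time passes only in rows, so rows that repeat a pose let the fingers close. It gives the time, the measured TCP pose, the force and the opening at its end, in the units of the state.
- env.state(): the state, without advancing time (a new reading comes with each control period).
- env.read_camera(name): name is "scene" or "side" or "wrist"; returns a dict with "img" (420x560x3 uint8, red, green, blue), "fx", "fy", "cx", "cy" (pixels), "rvec" (rotation vector, rad) and "tvec" (3), from world to camera coordinates, as OpenCV has them. Camera axes: x right, y down, z forward; pixel columns grow to the right and rows downward; lengths in mm; the calibration is good to about 2 mm. A picture is of the moment at which its call begins. There is no depth.
- env.job_done(): hands the job in, once; it reports no verdict.
The state is a dict: "t": time; "joints": joint angles; "qvel": joint speeds; "tau": joint torques, N m; "eef_pos": TCP position; "tcp_rot": TCP orientation; "ft_force": force on the tool from outside, world axes, zero at the start; "moment": the same for the moment, N m; "opening": opening from 0.0 (shut) to 1.0 (fully open).
Only numpy, scipy, OpenCV 4.12 (cv2) and the standard library are available. Lean on these libraries where they do the work, as an engineer would, in place of code of your own. Each camera call takes 0.05 s, during which the arm holds its last target.

## Working session

There is one attempt and no reset: what is moved stays moved. The work goes in short steps, Python scripts to look and compute and a shell command to move; the robot and the scene stay as the last step left them, time stands still between calls to the robot, and variables do not carry over. Pictures are saved under pics/ and viewed, and the job is handed in when it is done.

```bash
mkdir -p pics; ls; python3 - <<'E'
from cell import env
import cv2
s=env.state(); print({k:s[k] for k in('t','eef_pos','tcp_rot','ft_force','opening')})
for n in('scene','side','wrist'):
    c=env.read_camera(n); cv2.imwrite(f'pics/{n}0.png',c['img'][:,:,::-1]); print(n,c['fx'],c['fy'],c['cx'],c['cy'],c['rvec'],c['tvec'])
E
```

```text
pics
{'t': 0.0, 'eef_pos': array([6.24967188e+02, 1.24894577e-02, 4.04163624e+02]), 'tcp_rot': array([-3.14045874e+00, -8.85892355e-05,  1.57083369e+00]), 'ft_force': array([ 0.34276561, -0.42952472, -0.34911951]), 'opening': 1.001172366995346}
scene 487.0301697679892 487.0301697679892 280.15502609440335 216.81883280094848 [ 2.07055179  1.53602499 -0.490401  ] [-134.14201953 -308.20246537 1496.88963469]
side 468.6724658609116 468.6724658609116 281.6678422256902 206.81941356867182 [ 2.05867892 -0.64976217  0.35594707] [-432.52210775  278.74264521 1104.42670813]
wrist 296.9509218766224 296.9509218766224 281.13654042541776 208.35167710284938 [-2.84166012e+00 -5.31534979e-04  7.02360809e-04] [-624.86763246  -33.36549078  392.42814141]
```

View pics/scene0.png

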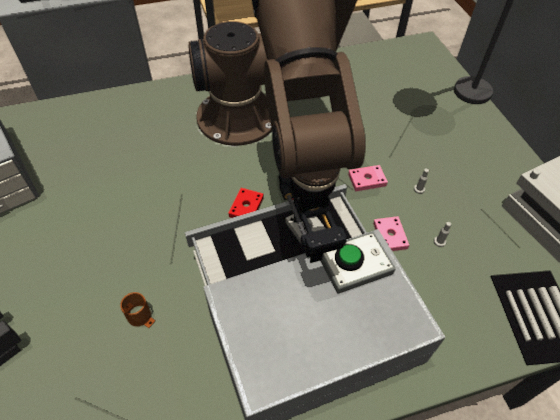

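View pics/side0.png

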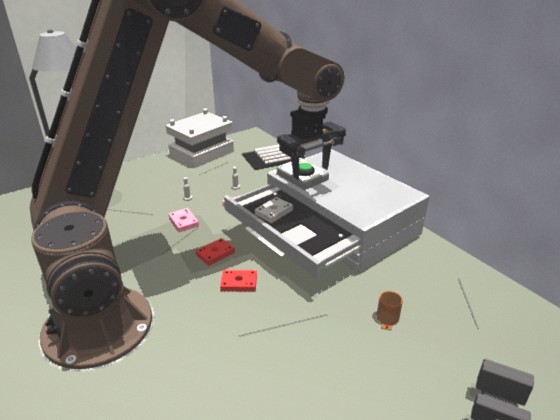

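View pics/wrist0.png

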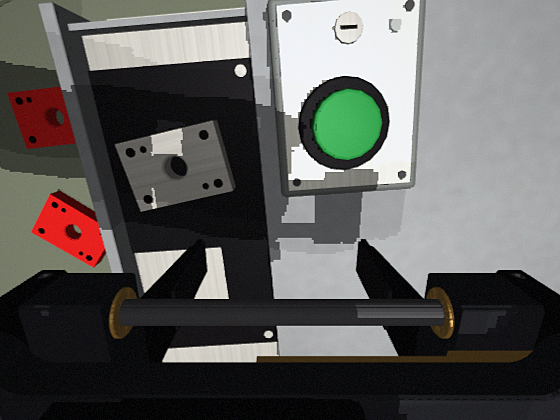

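```bash
cat > h.py <<'E'
import numpy as np, cv2
from cell import env
def cam(n):
    c=env.read_camera(n); c['R']=cv2.Rodrigues(np.array(c['rvec'],float))[0]; c['t']=np.array(c['tvec'],float); return c
def ray(c,u,v):
    d=c['R'].T@np.array([(u-c['cx'])/c['fx'],(v-c['cy'])/c['fy'],1.]); o=-c['R'].T@c['t']; return o,d/np.linalg.norm(d)
def onz(c,u,v,z):
    o,d=ray(c,u,v); return o+d*(z-o[2])/d[2]
def tri(rs):
    A=np.zeros((3,3));b=np.zeros(3)
    for o,d in rs:
        P=np.eye(3)-np.outer(d,d);A+=P;b+=P@o
    p=np.linalg.solve(A,b); return p,[np.linalg.norm((np.eye(3)-np.outer(d,d))@(p-o)) for o,d in rs]
def proj(c,p):
    q=c['R']@np.array(p,float)+c['t']; return np.array([c['fx']*q[0]/q[2]+c['cx'],c['fy']*q[1]/q[2]+c['cy']])
def crop(img,x0,y0,x1,y1,k,fn):
    cv2.imwrite(fn,cv2.resize(img[y0:y1,x0:x1,::-1],None,fx=k,fy=k,interpolation=cv2.INTER_CUBIC))
E
python3 - <<'E'
import cv2
from h import crop
for n,b,k in(('scene',(180,180,380,300),4),('side',(215,185,375,275),5)):
    crop(cv2.imread(f'pics/{n}0.png')[:,:,::-1],*b,k,f'pics/{n}0c.png')
E
```

```text
(no output)
```

View pics/scene0c.png

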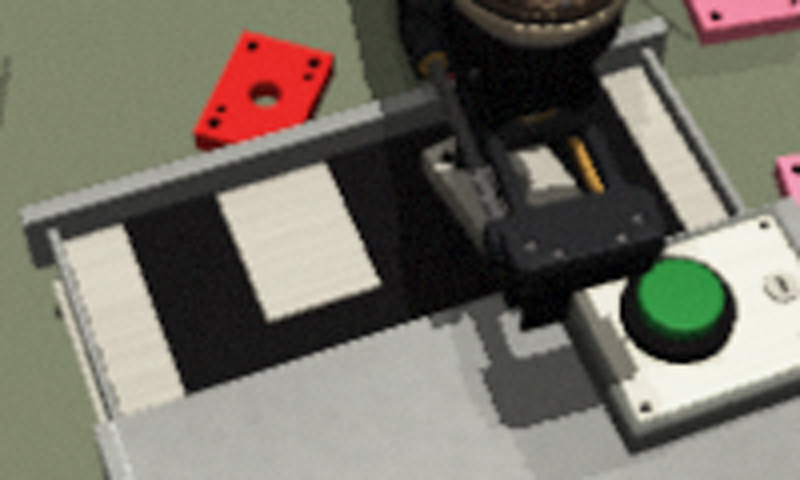

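View pics/side0c.png

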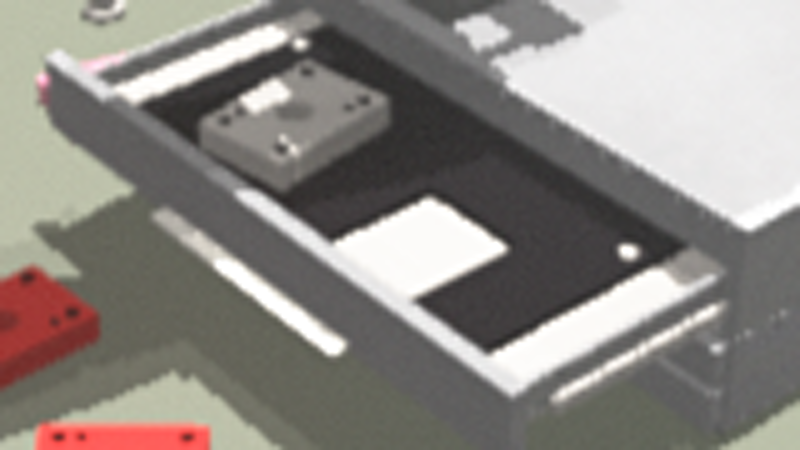

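```bash
python3 -m pendant '[{"x":-0.7,"y":-0.5},{"x":-0.7,"y":-0.5},{"x":-0.7,"y":-0.5},{"x":-0.7,"y":-0.5},{"x":-0.7,"y":-0.5}]'; python3 - <<'E'
from h import *
for n in('scene','side','wrist'):
    c=cam(n); cv2.imwrite(f'pics/{n}1.png',c['img'][:,:,::-1]); print(n,-c['R'].T@c['t'])
    np.save(f'pics/{n}1.npy',c,allow_pickle=True)
print(env.state()['eef_pos'])
E
```

```text
scene [1122.82042902 -220.34903652 1021.95009947]
side [ -94.17337152 -888.94480333  827.91285913]
wrist [625.08315154  84.24889792 384.68138146]
[6.24989742e+02 4.31285130e-04 4.04574847e+02]invalid input
```

View pics/wrist1.png

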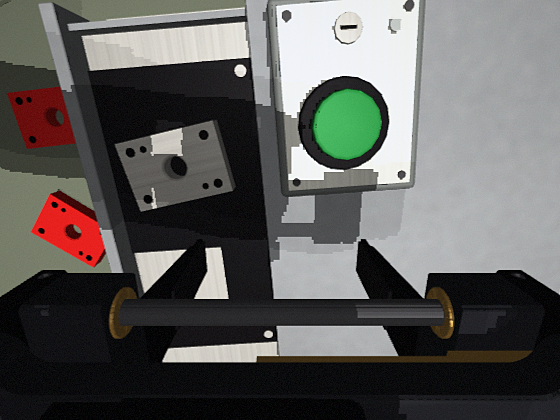

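View pics/scene1.png

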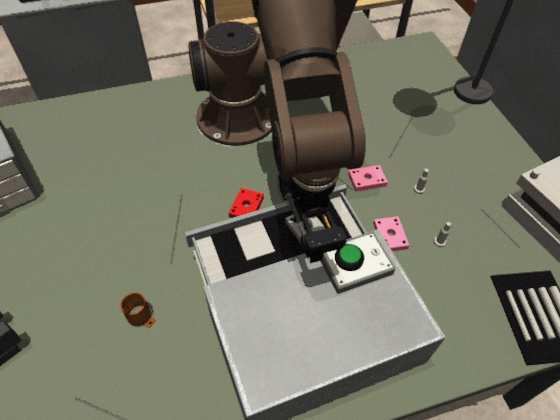

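```bash
python3 -m pendant '[{"x":-0.7,"y":-0.5,"z":0,"rx":0,"ry":0,"rz":0,"jaw":1},{"x":-0.7,"y":-0.5,"z":0,"rx":0,"ry":0,"rz":0,"jaw":1},{"x":-0.7,"y":-0.5,"z":0,"rx":0,"ry":0,"rz":0,"jaw":1},{"x":-0.7,"y":-0.5,"z":0,"rx":0,"ry":0,"rz":0,"jaw":1}]'; python3 - <<'E'
from h import *
for n in('scene','side','wrist'):
    c=cam(n); cv2.imwrite(f'pics/{n}2.png',c['img'][:,:,::-1]); print(n,-c['R'].T@c['t'])
    np.save(f'pics/{n}2.npy',c,allow_pickle=True)
s=env.state();print(s['eef_pos'],s['t'])
E
```

```text
t: 0.8
eef_pos: [550.1, -105.1, 405.0]
tcp_rot: [3.141, 0.0, 1.57]
ft_force: [-0.5, 0.1, -0.2]
opening: 0.997
scene [1122.82042902 -220.34903652 1021.95009947]
side [ -94.17337152 -888.94480333  827.91285913]
wrist [550.60107798 -20.03750011 384.94454896]
[ 550.61170225 -104.11648911  404.64381272] 0.95
```

View pics/wrist2.png

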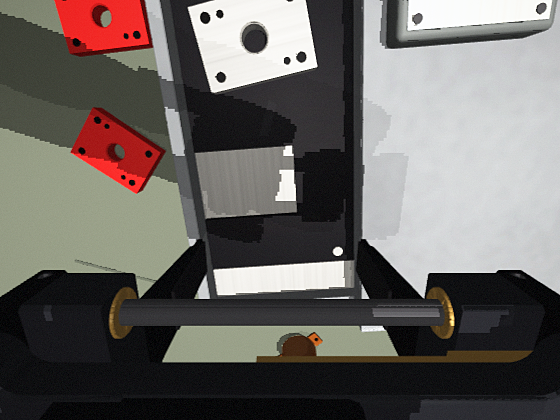

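View pics/scene2.png

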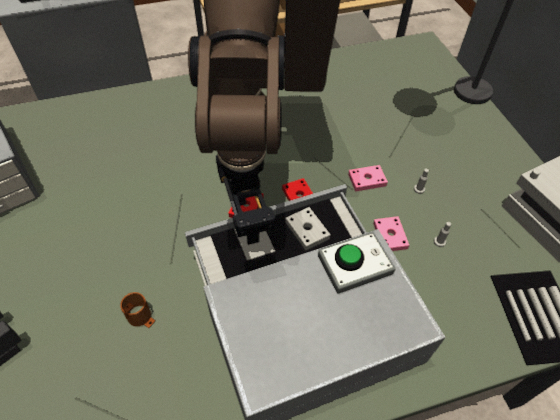

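```bash
python3 - <<'E'
import cv2
from h import crop
for n,b,k,o in(('wrist2',(155,0,375,150),3.6,'a'),('wrist2',(155,130,375,300),3.4,'b'),('scene2',(270,180,400,290),6,'a'),('side2',(215,185,375,275),5,'a'),('scene2',(180,180,300,300),5,'b')):
    crop(cv2.imread(f'pics/{n}.png')[:,:,::-1],*b,k,f'pics/{n}c{o}.png')
E
```

```text
(no output)
```

View pics/wrist2ca.png

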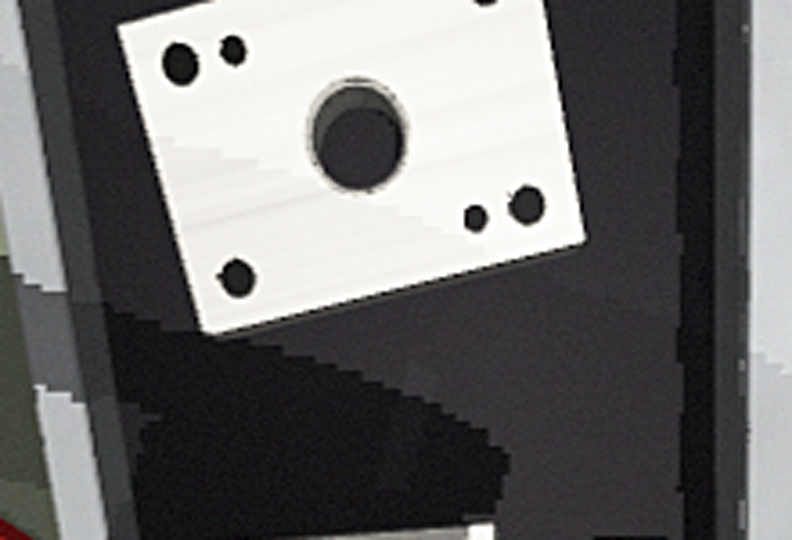

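View pics/wrist2cb.png

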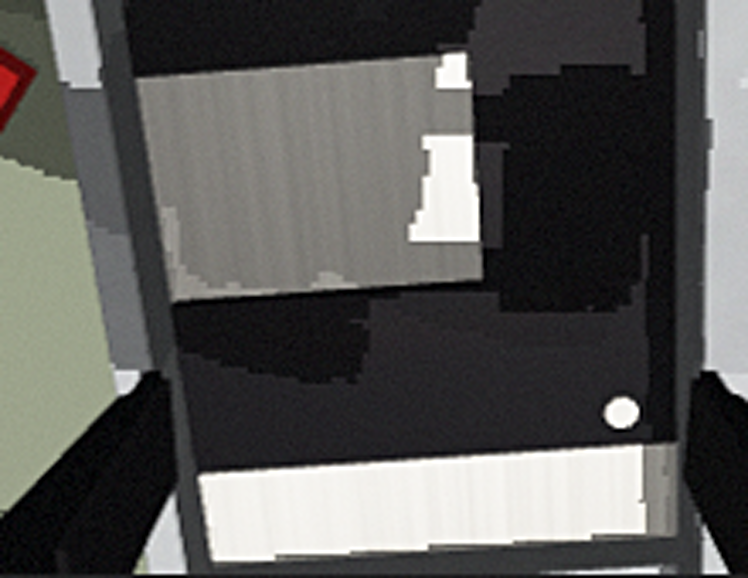

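View pics/scene2ca.png

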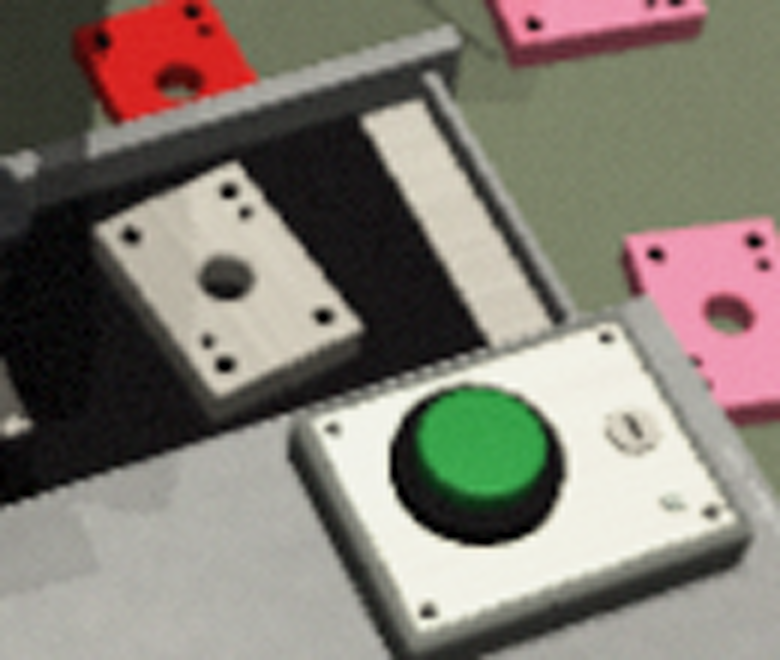

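View pics/side2ca.png

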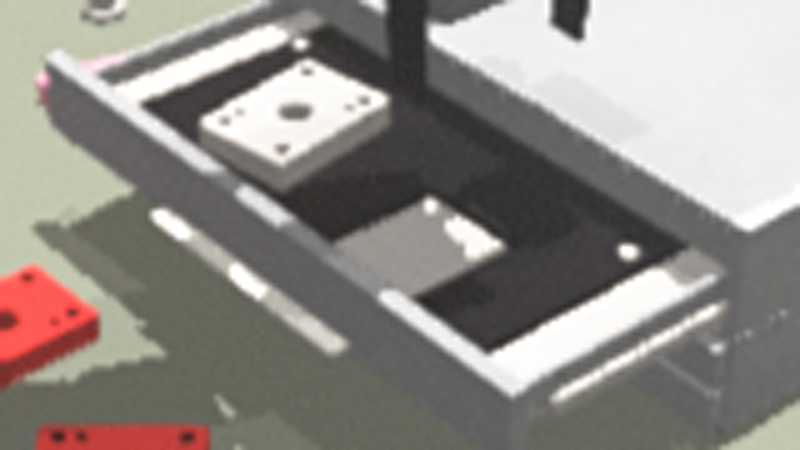

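```bash
cat > m.py <<'E'
from h import *
C={n:np.load(f'pics/{n}2.npy',allow_pickle=True).item() for n in('wrist','scene','side')}
def px(u,v,k,x0,y0): return ((u+.5)/k-.5+x0,(v+.5)/k-.5+y0)
W=lambda u,v:ray(C['wrist'],*px(u,v,3.6,155,0))
B=lambda u,v:px(u,v,3.4,155,130)
S=lambda u,v:ray(C['scene'],*px(u,v,6,270,180))
D=lambda u,v:ray(C['side'],*px(u,v,5,215,185))
E
python3 - <<'E'
from m import *
np.set_printoptions(precision=1,suppress=True)
P={'FL':[W(118,25),S(238,163),D(202,125)],'FR':[W(205,333),S(95,232),D(290,168)],'BR':[W(585,241),S(215,402),D(388,100)],'BL':[S(363,325),D(305,60)],'hole':[W(358,136),S(227,277),D(295,111)]}
for k,r in P.items():print(k,*tri(r))
s=C['scene']
q=lambda u,v:ray(s,*px(u,v,4,180,180))
for k,r in {'wallR':[q(22,212),D(515,392)],'wallL':[S(462,28),D(48,53)]}.items(): print(k,*tri(r))
print('button',tri([S(481,442),ray(np.load('pics/wrist1.npy',allow_pickle=True).item(),351,121)]))
print('screw', tri([ray(C['wrist'],*B(621,412)),D(628,251)]))
E
```

```text
FL [478.   62.  115.4] [np.float64(0.7976158017990299), np.float64(1.4843768052687087), np.float64(2.1145826633969715)]
FR [493.5  -1.5 115.1] [np.float64(1.9995895557922942), np.float64(1.1224247918893298), np.float64(2.977047558908293)]
BR [579.8  19.4 115.5] [np.float64(0.7307874860914252), np.float64(0.8213713471765495), np.float64(1.133100226715366)]
BL [564.2  82.7 116.6] [np.float64(0.22300849582498056), np.float64(0.22300849582502502)]
hole [528.7  40.8 116.3] [np.float64(0.2944982549056468), np.float64(0.5031373150142671), np.float64(0.3171920151817995)]
wallR [ 470.9 -229.5  120.4] [np.float64(0.31493407666511003), np.float64(0.31493407666508794)]
wallL [441.9 170.8 120.7] [np.float64(0.6843882141279082), np.float64(0.6843882141278949)]
button (array([667.6,  80.1, 192.8]), [np.float64(1.650270741009471), np.float64(1.6502707410095914)])
screw (array([ 609.5, -154.3,  100.5]), [np.float64(0.4660933144517489), np.float64(0.4660933144518133)])
```

```bash
python3 - <<'E'
from m import *
np.set_printoptions(precision=1,suppress=True)
th=0.0723; xd=np.array([np.cos(th),np.sin(th)]); yd=np.array([-np.sin(th),np.cos(th)]); deck=np.array([468.4,-28.5])
def f(p): d=p[:2]-deck; return np.array([d@xd,d@yd,p[2]])
w=C['wrist'];s=C['scene'];d=C['side']
for n,u in {'FL':(135,77),'FR':(172,300),'BL':(470,50),'BR':(483,280)}.items():
    print(n,*[f(onz(w,*B(*u),z)) for z in(98.4,92.4)])
c0=np.load('pics/scene1.npy',allow_pickle=True).item(); 
for n,u in {'FR':(218,197),'FL':(328,163),'BL':(378,285),'BR':(268,320)}.items(): print('sc',n,*[f(onz(c0,*px(*u,4,180,180),z)) for z in(98.4,92.4)])
for n,u in {'BL':(430,197),'BR':(507,247)}.items(): print('si',n,*[f(onz(d,*px(*u,5,215,185),z)) for z in(98.4,92.4)])
print('plate',f(np.array([528.8,40.7,107])),'button',f(np.array([667.6,80.1,193])))
# inner front wall, left edges check by wrist
for u in((100,300),(135,540)): print(f(onz(w,*px(*u,3.6,155,0),98.4)))
E
```

```text
FL [ -2.1 -24.2  98.4] [ -3.9 -24.7  92.4]
FR [ -1.4 -90.5  98.4] [ -3.2 -92.5  92.4]
BL [ 92.1 -23.4  98.4] [ 92.3 -24.   92.4]
BR [ 92.  -90.9  98.4] [ 92.2 -92.9  92.4]
sc FR [  1.6 -91.1  98.4] [ -2.6 -90.2  92.4]
sc FL [  1.2 -23.3  98.4] [ -3.  -21.9  92.4]
sc BL [ 90.6 -26.   98.4] [ 87.  -24.6  92.4]
sc BR [ 90.4 -91.1  98.4] [ 86.9 -90.1  92.4]
si BL [ 85.1 -29.3  98.4] [ 90.9 -22.8  92.4]
si BR [ 86.  -90.5  98.4] [ 91.8 -84.5  92.4]
plate [ 65.2  64.7 107. ] button [206.5  93.9 193. ]
[-3.1 37.3 98.4]
[ -3.8 -21.5  98.4]
```

```bash
python3 -m pendant '[{"x":0.4,"y":-0.06,"z":0,"rx":0,"ry":0,"rz":0.23,"jaw":1},{"x":0.7,"y":-0.1,"z":0,"rx":0,"ry":0,"rz":0.46,"jaw":1},{"x":0.971,"y":-0.141,"z":0,"rx":0,"ry":0,"rz":0.69,"jaw":1},{"x":0.971,"y":-0.141,"z":0,"rx":0,"ry":0,"rz":0.92,"jaw":1},{"x":0.971,"y":-0.141,"z":0,"rx":0,"ry":0,"rz":0.92,"jaw":1}]'
python3 -m pendant '[{"x":0,"y":0,"z":0.1,"rx":0,"ry":0,"rz":0.23,"jaw":1},{"x":0,"y":0,"z":0.2,"rx":0,"ry":0,"rz":0.46,"jaw":1},{"x":0,"y":0,"z":0.3,"rx":0,"ry":0,"rz":0.69,"jaw":1},{"x":0,"y":0,"z":0.3,"rx":0,"ry":0,"rz":0.778,"jaw":1},{"x":0,"y":0,"z":0.3,"rx":0,"ry":0,"rz":0.778,"jaw":1}]'
python3 - <<'E'
from h import *
for n in('wrist','side'):
    c=cam(n); cv2.imwrite(f'pics/{n}3.png',c['img'][:,:,::-1]);np.save(f'pics/{n}3.npy',c,allow_pickle=True)
E
```

```text
t: 1.58
eef_pos: [529.0, 41.9, 404.6]
tcp_rot: [3.142, -0.0, 0.852]
ft_force: [0.2, -0.1, 0.3]
opening: 1.002
t: 2.2
eef_pos: [529.1, 40.6, 359.5]
tcp_rot: [-3.142, 0.0, 0.241]
ft_force: [0.7, 0.7, 0.5]
opening: 0.999
```

View pics/wrist3.png

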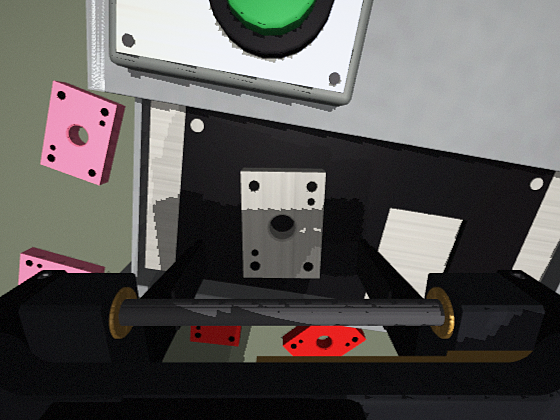

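View pics/side3.png

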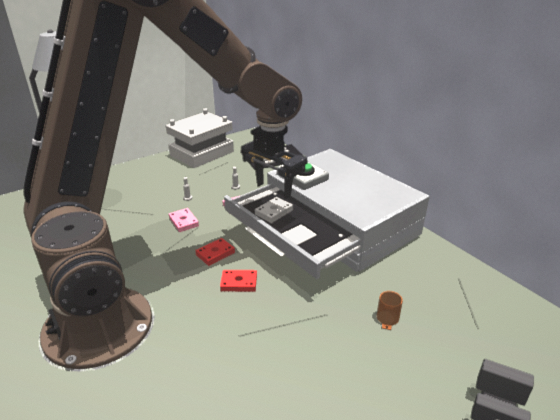

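```bash
python3 - <<'E'
from h import *
c=np.load('pics/wrist3.npy',allow_pickle=True).item()
L=[onz(c,*p,116.3) for p in((240,171),(326,170),(242,277),(323,277))]
print(np.round(L,1),np.mean(L,0), onz(c,283,223,116.3))
th=.237
print([ (round(np.arctan2(*(L[a]-L[b])[[1,0]]),3)) for a,b in((0,2),(1,3))], np.linalg.norm(L[0]-L[2]),np.linalg.norm(L[0]-L[1]))
E
```

```text
[[565.   81.7 116.3]
 [581.4  18.7 116.3]
 [476.5  62.  116.3]
 [493.   -4.7 116.3]] [528.98895968  39.44095127 116.3       ] [532.15602021  39.99640473 116.3       ]
[np.float64(0.219), np.float64(0.258)] 90.64498933732156 65.1596605721459
```

```bash
python3 -m pendant '[{"x":0,"y":0,"z":0.15,"rx":0,"ry":0,"rz":0,"jaw":1},{"x":0,"y":0,"z":0.3,"rx":0,"ry":0,"rz":0,"jaw":1},{"x":0,"y":0,"z":0.4,"rx":0,"ry":0,"rz":0,"jaw":1},{"x":0,"y":0,"z":0.43,"rx":0,"ry":0,"rz":0,"jaw":1},{"x":0,"y":0,"z":0.445,"rx":0,"ry":0,"rz":0,"jaw":1},{"x":0,"y":0,"z":0.445,"rx":0,"ry":0,"rz":0,"jaw":1}]'
python3 - <<'E'
from h import *
for n in('wrist','side'):
    c=cam(n); cv2.imwrite(f'pics/{n}4.png',c['img'][:,:,::-1]);np.save(f'pics/{n}4.npy',c,allow_pickle=True)
crop(c['img'],215,150,375,270,5,'pics/side4c.png')
E
```

```text
t: 3.05
eef_pos: [529.0, 40.7, 293.4]
tcp_rot: [3.141, -0.001, 0.238]
ft_force: [0.4, -0.8, 0.6]
opening: 1.003
```

View pics/wrist4.png

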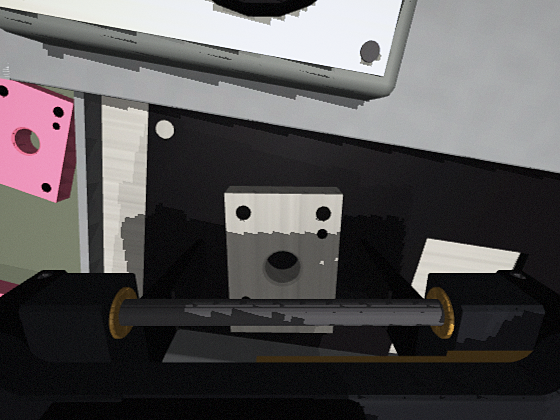

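View pics/side4c.png

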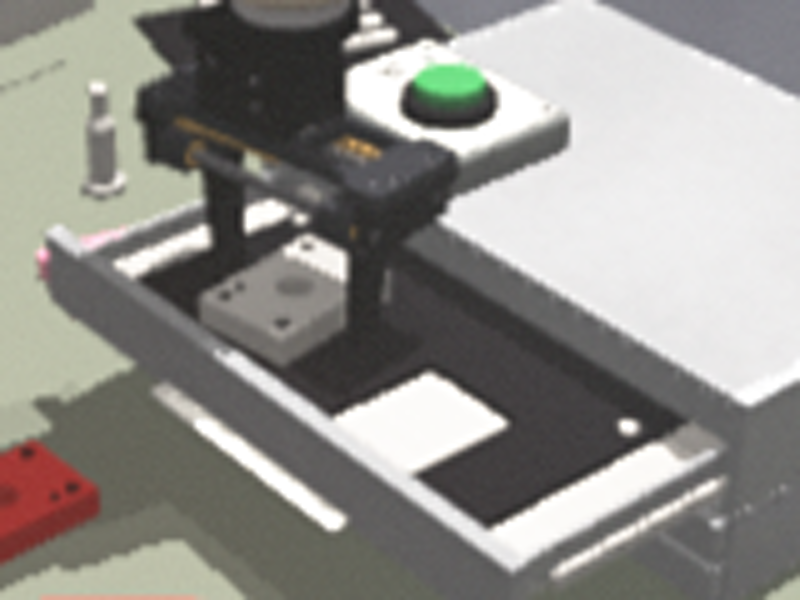

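```bash
python3 -m pendant '[{"x":0,"y":0,"z":0,"rx":0,"ry":0,"rz":0,"jaw":0.8},{"x":0,"y":0,"z":0,"rx":0,"ry":0,"rz":0,"jaw":0.74},{"x":0,"y":0,"z":0,"rx":0,"ry":0,"rz":0,"jaw":0.70},{"x":0,"y":0,"z":0,"rx":0,"ry":0,"rz":0,"jaw":0.68},{"x":0,"y":0,"z":0,"rx":0,"ry":0,"rz":0,"jaw":0.66},{"x":0,"y":0,"z":0,"rx":0,"ry":0,"rz":0,"jaw":0.66}]'
```

```text
t: 3.9
eef_pos: [528.9, 40.5, 293.0]
tcp_rot: [3.141, -0.0, 0.237]
ft_force: [1.3, -3.4, -0.7]
opening: 0.671
```

```bash
python3 -m pendant '[{"x":-0.009,"y":0.021,"z":0,"rx":0,"ry":0,"rz":0.01,"jaw":0.66},{"x":-0.030,"y":0.07,"z":0,"rx":0,"ry":0,"rz":0.03,"jaw":0.66},{"x":-0.056,"y":0.13,"z":0,"rx":0,"ry":0,"rz":0.06,"jaw":0.66},{"x":-0.086,"y":0.2,"z":0,"rx":0,"ry":0,"rz":0.09,"jaw":0.66},{"x":-0.117,"y":0.27,"z":0,"rx":0,"ry":0,"rz":0.12,"jaw":0.66},{"x":-0.147,"y":0.34,"z":0,"rx":0,"ry":0,"rz":0.15,"jaw":0.66},{"x":-0.177,"y":0.41,"z":0,"rx":0,"ry":0,"rz":0.18,"jaw":0.66},{"x":-0.203,"y":0.47,"z":0,"rx":0,"ry":0,"rz":0.2,"jaw":0.66},{"x":-0.22,"y":0.51,"z":0,"rx":0,"ry":0,"rz":0.21,"jaw":0.66},{"x":-0.225,"y":0.521,"z":0,"rx":0,"ry":0,"rz":0.21,"jaw":0.66}]'
python3 - <<'E'
from h import *
for n in('wrist','side','scene'):
    c=cam(n); cv2.imwrite(f'pics/{n}5.png',c['img'][:,:,::-1]);np.save(f'pics/{n}5.npy',c,allow_pickle=True)
    if n=='side':crop(c['img'],215,150,375,270,5,'pics/side5c.png')
    if n=='scene':crop(c['img'],190,180,320,280,6,'pics/scene5c.png')
s=env.state();print(s['eef_pos'],s['tcp_rot'],s['ft_force'])
E
```

```text
t: 5.15
eef_pos: [514.3, -43.7, 293.0]
tcp_rot: [-3.141, -0.0, 0.071]
ft_force: [0.9, 5.2, -0.3]
opening: 0.673
[514.35819833 -43.5268089  292.99576648] [3.14098530e+00 2.05875413e-04 7.24510487e-02] [-1.07847368 -2.35395111  0.02423488]
```

View pics/wrist5.png

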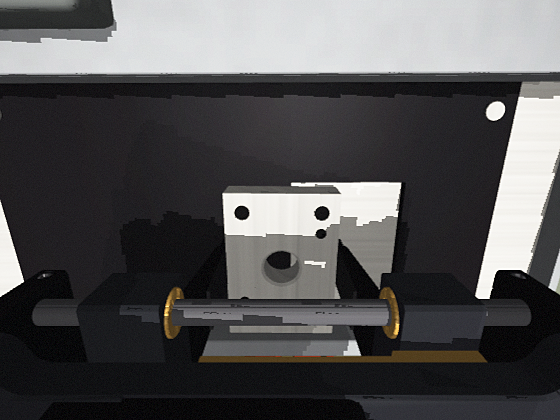

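View pics/side5c.png

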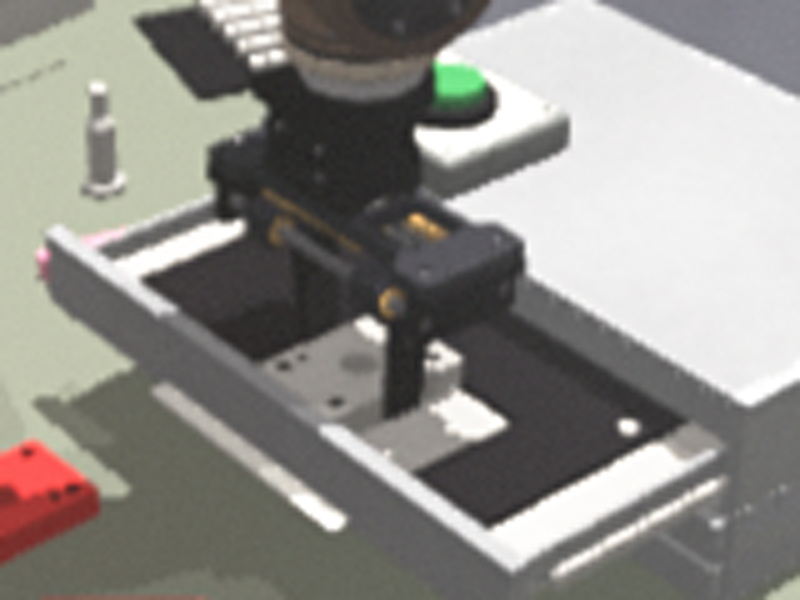

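View pics/scene5c.png

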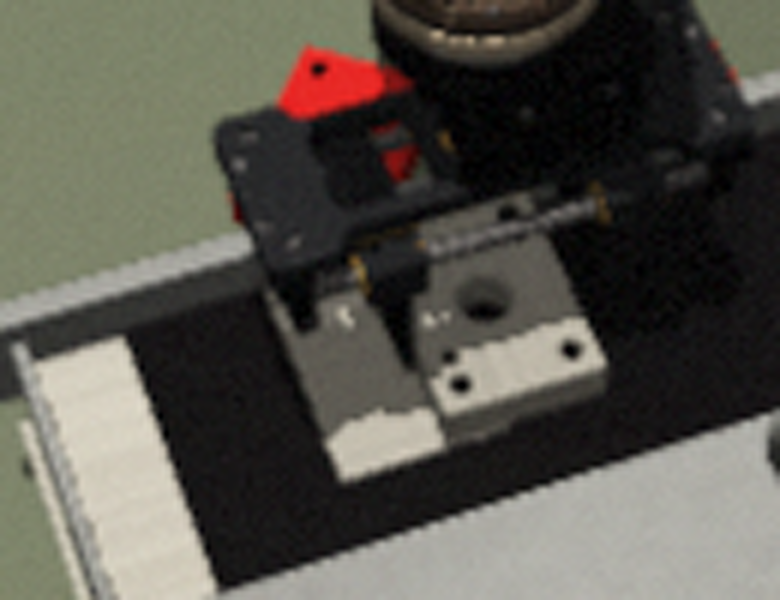

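```bash
python3 - <<'E'
from h import *
np.set_printoptions(precision=1,suppress=True)
c=np.load('pics/wrist5.npy',allow_pickle=True).item()
crop(c['img'],190,160,430,360,3.3,'pics/wrist5c.png')
th=0.0723; xd=np.array([np.cos(th),np.sin(th)]); yd=np.array([-np.sin(th),np.cos(th)]); deck=np.array([468.4,-28.5])
def f(p): d=p[:2]-deck; return np.array([d@xd,d@yd,p[2]])
print(f(np.array([514.3,-43.5,0])))
for u in((222,194),(340,194)): print('plate back',f(onz(c,*u,116.3)))
for u in((292,182.5),(402,182.5),(397,277)): print('pocket',f(onz(c,*u,98.4)),f(onz(c,*u,92.4)))
E
```

```text
[ 44.7 -18.3   0. ]
plate back [ 88.6  14.  116.3]
plate back [ 88.6 -50.4 116.3]
pocket [ 91.1 -24.8  98.4] [ 89.8 -25.   92.4]
pocket [ 91.1 -90.8  98.4] [ 89.8 -93.2  92.4]
pocket [ 27.2 -95.1  98.4] [ 23.7 -97.7  92.4]
```

View pics/wrist5c.png

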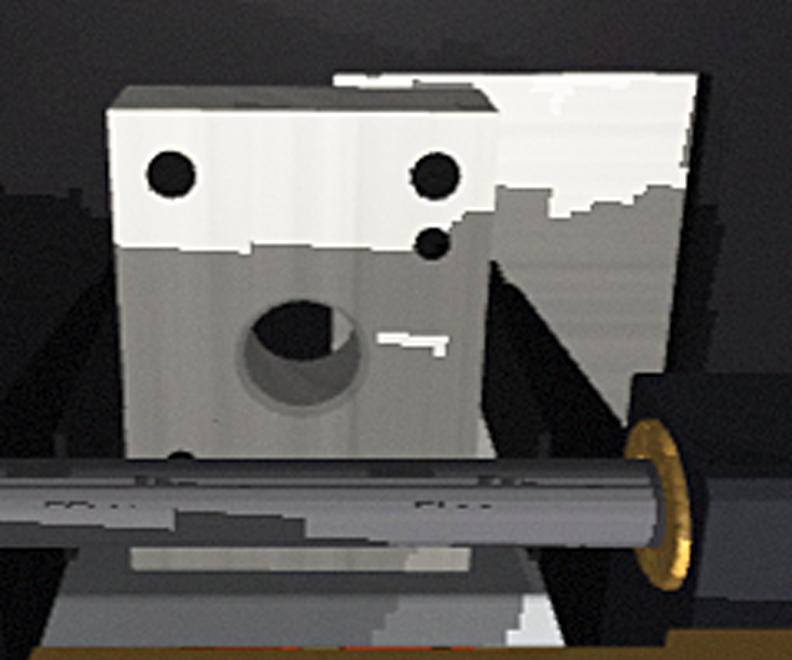

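```bash
python3 -m pendant '[{"x":0,"y":0,"z":0,"rx":0,"ry":0,"rz":0,"jaw":0.7},{"x":0,"y":0,"z":0,"rx":0,"ry":0,"rz":0,"jaw":0.75},{"x":0,"y":0,"z":0,"rx":0,"ry":0,"rz":0,"jaw":0.8},{"x":0,"y":0.02,"z":0,"rx":0,"ry":0,"rz":0,"jaw":0.8},{"x":0,"y":0.035,"z":0,"rx":0,"ry":0,"rz":0,"jaw":0.8},{"x":0,"y":0.05,"z":0,"rx":0,"ry":0,"rz":0,"jaw":0.8},{"x":0,"y":0.07,"z":0,"rx":0,"ry":0,"rz":0,"jaw":0.8},{"x":0,"y":0.095,"z":0,"rx":0,"ry":0,"rz":0,"jaw":0.8},{"x":0,"y":0.12,"z":0,"rx":0,"ry":0,"rz":0,"jaw":0.8}]'
python3 - <<'E'
from h import *
for n in('wrist','side','scene'):
    c=cam(n); cv2.imwrite(f'pics/{n}6.png',c['img'][:,:,::-1]);np.save(f'pics/{n}6.npy',c,allow_pickle=True)
    if n=='side':crop(c['img'],215,150,375,270,5,'pics/side6c.png')
    if n=='wrist':crop(c['img'],190,160,430,360,3.3,'pics/wrist6c.png')
s=env.state();print(s['eef_pos'],s['tcp_rot'],s['ft_force'])
E
```

```text
t: 6.42
eef_pos: [515.6, -60.9, 293.1]
tcp_rot: [-3.14, 0.0, 0.072]
ft_force: [0.1, 6.8, 2.5]
opening: 0.803
[515.63133502 -61.06545402 293.12633526] [-3.14107335e+00  1.03171424e-04  7.20019126e-02] [-1.29764220e-03  4.01610609e+00  3.12833275e+00]
```

View pics/wrist6c.png

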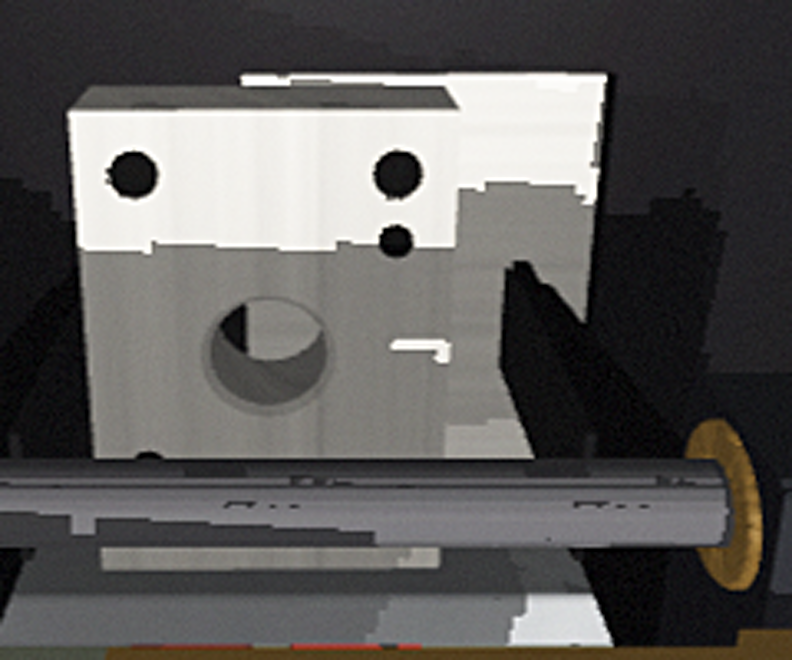

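View pics/side6c.png

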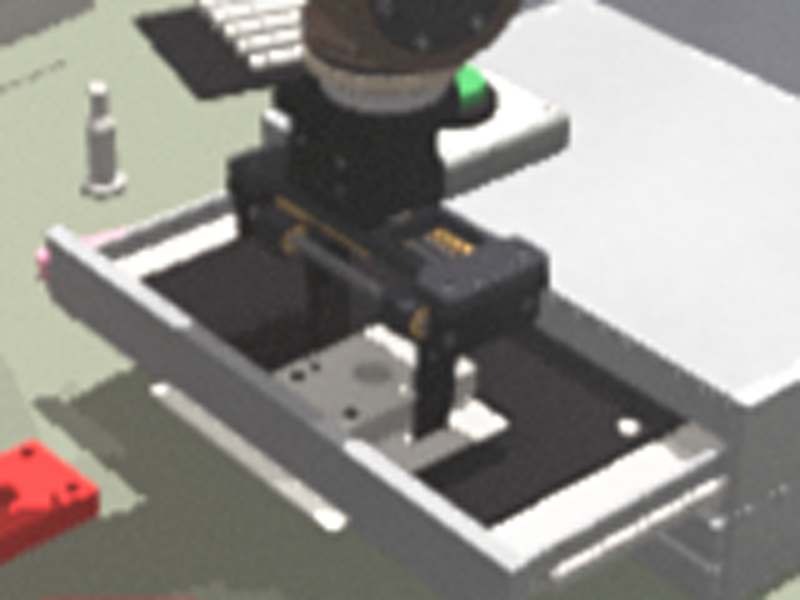

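```bash
python3 -m pendant '[{"x":0,"y":0.015,"z":0,"rx":0,"ry":0,"rz":0,"jaw":0.8},{"x":0,"y":0.03,"z":0,"rx":0,"ry":0,"rz":0,"jaw":0.8},{"x":0,"y":0.045,"z":0,"rx":0,"ry":0,"rz":0,"jaw":0.8},{"x":0,"y":0.06,"z":0,"rx":0,"ry":0,"rz":0,"jaw":0.8},{"x":0,"y":0.075,"z":0,"rx":0,"ry":0,"rz":0,"jaw":0.8},{"x":0,"y":0.09,"z":0,"rx":0,"ry":0,"rz":0,"jaw":0.8},{"x":0,"y":0.105,"z":0,"rx":0,"ry":0,"rz":0,"jaw":0.8},{"x":0,"y":0.12,"z":0,"rx":0,"ry":0,"rz":0,"jaw":0.8}]'
python3 - <<'E'
from h import *
for n in('wrist','side'):
    c=cam(n); cv2.imwrite(f'pics/{n}7.png',c['img'][:,:,::-1]);np.save(f'pics/{n}7.npy',c,allow_pickle=True)
    if n=='side':crop(c['img'],215,150,375,270,5,'pics/side7c.png')
    if n=='wrist':crop(c['img'],190,160,430,360,3.3,'pics/wrist7c.png')
s=env.state();print(s['eef_pos'],s['tcp_rot'],s['ft_force'])
E
```

```text
t: 7.58
eef_pos: [516.9, -79.2, 292.7]
tcp_rot: [-3.141, 0.001, 0.072]
ft_force: [-0.9, 2.6, -2.4]
opening: 0.799
[516.9795625  -79.40059481 292.79991331] [3.14157230e+00 4.02045283e-04 7.21219353e-02] [-0.48447007  0.91827383 -1.52185253]
```

View pics/wrist7c.png

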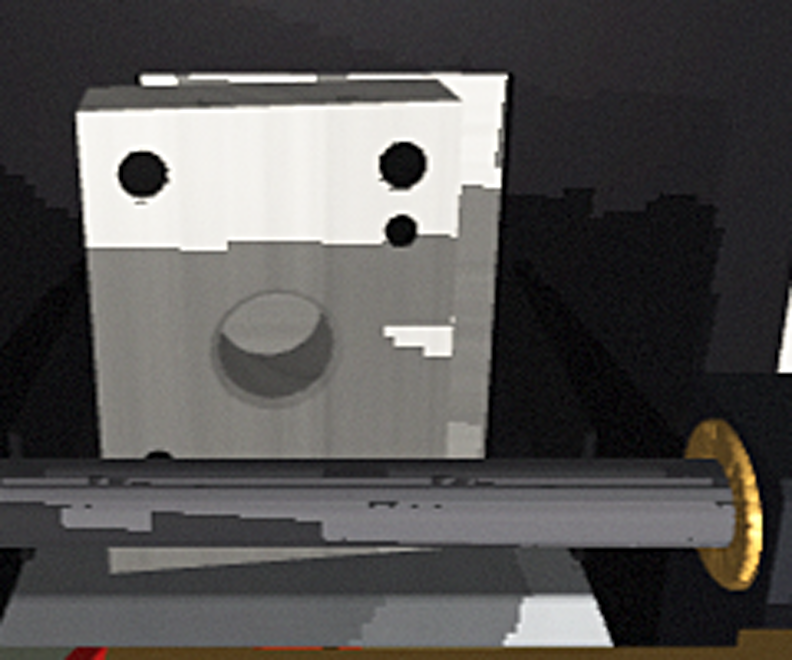

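View pics/side7c.png

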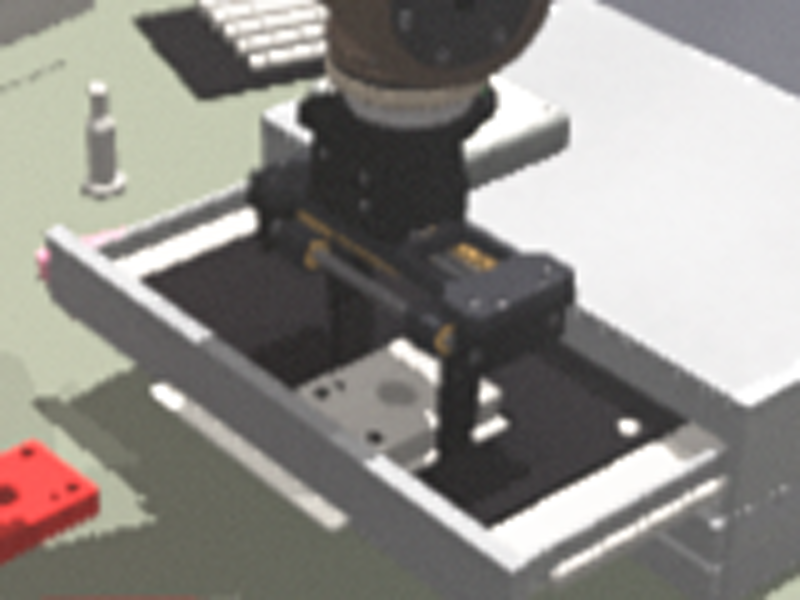

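```bash
python3 -m pendant '[{"x":0,"y":0.012,"z":0,"rx":0,"ry":0,"rz":0,"jaw":0.8},{"x":0,"y":0.024,"z":0,"rx":0,"ry":0,"rz":0,"jaw":0.8},{"x":0,"y":0.036,"z":0,"rx":0,"ry":0,"rz":0,"jaw":0.8},{"x":0,"y":0.046,"z":0,"rx":0,"ry":0,"rz":0,"jaw":0.8}]'
python3 - <<'E'
from h import *
for n in('wrist','side'):
    c=cam(n); cv2.imwrite(f'pics/{n}8.png',c['img'][:,:,::-1]);np.save(f'pics/{n}8.npy',c,allow_pickle=True)
    if n=='side':crop(c['img'],215,150,375,270,5,'pics/side8c.png')
    if n=='wrist':crop(c['img'],190,160,430,360,3.3,'pics/wrist8c.png')
s=env.state();print(s['eef_pos'],s['tcp_rot'],s['ft_force'])
E
```

```text
t: 8.18
eef_pos: [517.5, -86.1, 293.0]
tcp_rot: [3.142, -0.0, 0.072]
ft_force: [0.0, 3.0, -2.6]
opening: 0.801
[517.53264452 -86.20985139 293.02458454] [ 3.14139953e+00 -1.52328869e-04  7.21971598e-02] [-0.40096879  1.59995822 -1.44339703]
```

View pics/wrist8c.png

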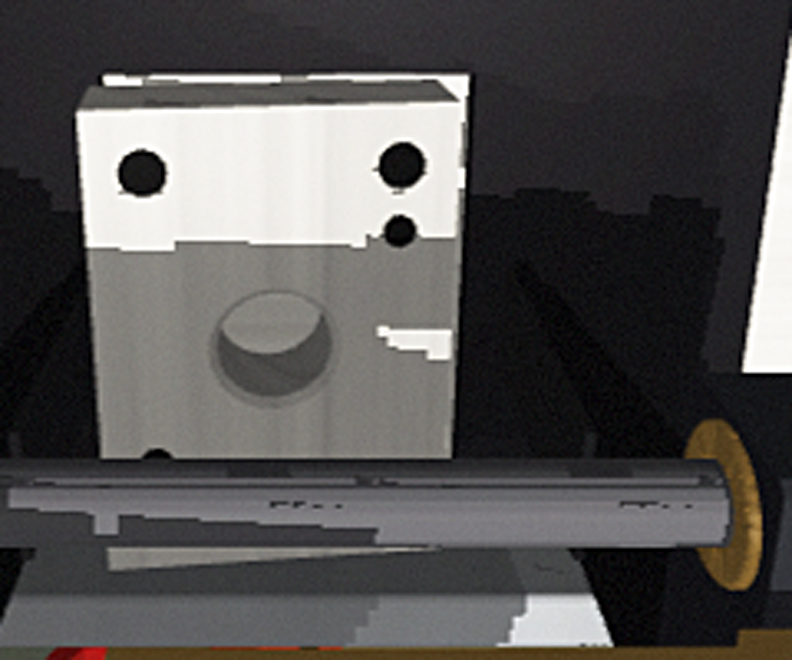

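```bash
python3 -m pendant '[{"x":0,"y":0.007,"z":0,"rx":0,"ry":0,"rz":0,"jaw":0.8},{"x":0,"y":0.013,"z":0,"rx":0,"ry":0,"rz":0,"jaw":0.8},{"x":0,"y":0.013,"z":0,"rx":0,"ry":0,"rz":0,"jaw":0.8}]'
python3 - <<'E'
from h import *
for n in('wrist','side'):
    c=cam(n); cv2.imwrite(f'pics/{n}9.png',c['img'][:,:,::-1]);np.save(f'pics/{n}9.npy',c,allow_pickle=True)
    if n=='side':crop(c['img'],215,150,375,270,5,'pics/side9c.png')
    if n=='wrist':crop(c['img'],190,160,430,360,3.3,'pics/wrist9c.png')
s=env.state();print(s['eef_pos'],s['tcp_rot'],s['ft_force'])
E
```

```text
t: 8.65
eef_pos: [517.7, -88.0, 293.1]
tcp_rot: [3.141, -0.0, 0.072]
ft_force: [-0.8, 1.6, -1.8]
opening: 0.799
[517.67301905 -88.01246755 293.03863413] [ 3.14138342e+00 -1.86731735e-04  7.23378195e-02] [-0.57935361  3.30052242 -1.46938148]
```

View pics/wrist9c.png

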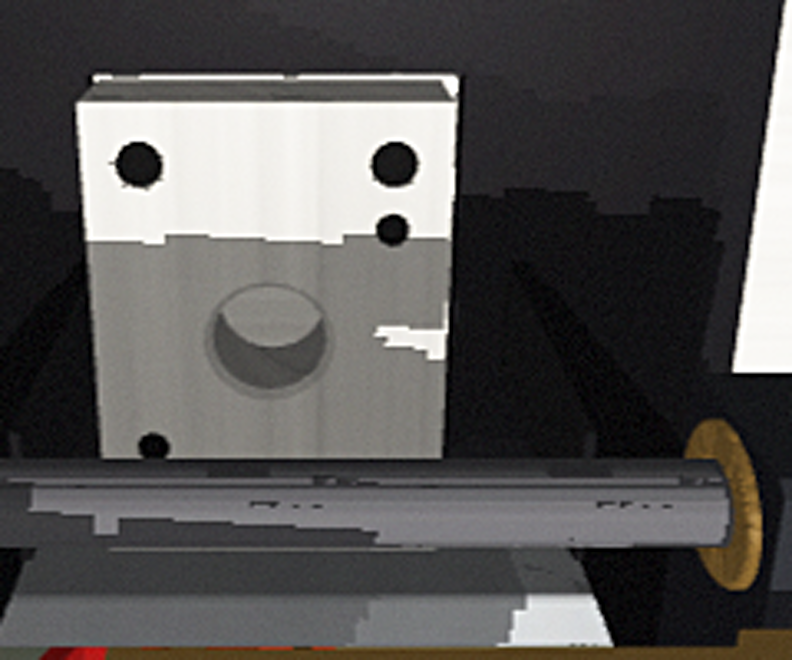

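```bash
python3 -m pendant '[{"x":0,"y":-0.02,"z":0,"rx":0,"ry":0,"rz":0,"jaw":0.85},{"x":0,"y":-0.02,"z":-0.03,"rx":0,"ry":0,"rz":0,"jaw":0.9},{"x":0,"y":-0.02,"z":-0.2,"rx":0,"ry":0,"rz":0,"jaw":0.9},{"x":0,"y":-0.02,"z":-0.5,"rx":0,"ry":0,"rz":0,"jaw":0.9},{"x":0,"y":-0.02,"z":-0.7,"rx":0,"ry":0,"rz":0,"jaw":0.9},{"x":0,"y":-0.02,"z":-0.7,"rx":0,"ry":0,"rz":0,"jaw":0.9}]'
python3 - <<'E'
from h import *
for n in('wrist','side','scene'):
    c=cam(n); cv2.imwrite(f'pics/{n}10.png',c['img'][:,:,::-1]);np.save(f'pics/{n}10.npy',c,allow_pickle=True)
    if n=='side':crop(c['img'],215,170,375,270,5,'pics/side10c.png')
E
```

```text
t: 9.5
eef_pos: [517.4, -85.0, 400.4]
tcp_rot: [3.14, -0.005, 0.072]
ft_force: [-0.8, -0.7, 0.2]
opening: 0.902
```

View pics/wrist10.png

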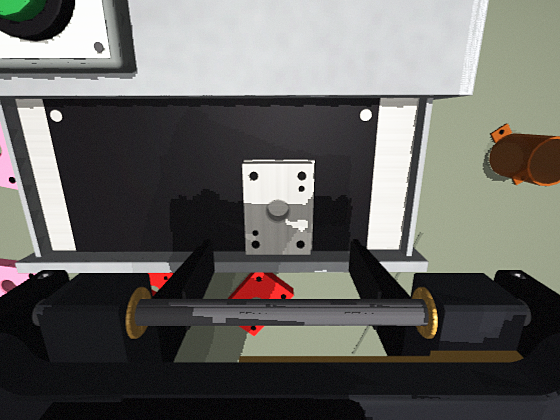

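View pics/side10c.png

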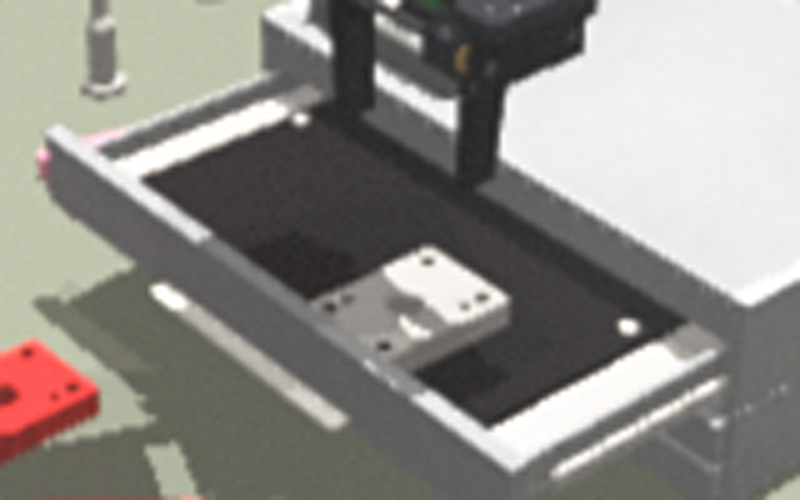

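View pics/scene10.png

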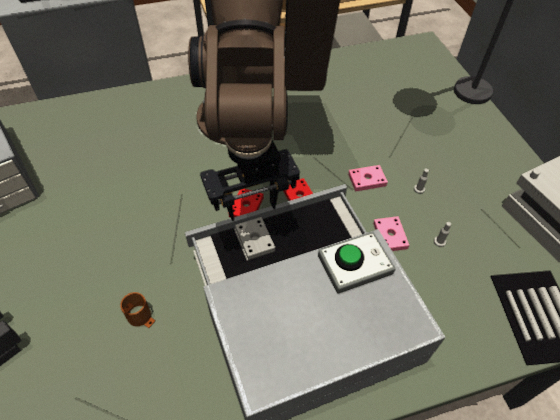

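```bash
python3 -m pendant '[{"x":-0.3,"y":-0.1,"z":0,"rx":0,"ry":0,"rz":0,"jaw":0.6},{"x":-0.6,"y":-0.2,"z":0,"rx":0,"ry":0,"rz":0,"jaw":0.4},{"x":-0.6,"y":-0.2,"z":0,"rx":0,"ry":0,"rz":0,"jaw":0.4},{"x":-0.6,"y":-0.2,"z":0.25,"rx":0,"ry":0,"rz":0,"jaw":0.4},{"x":-0.6,"y":-0.2,"z":0.5,"rx":0,"ry":0,"rz":0,"jaw":0.4},{"x":-0.6,"y":-0.2,"z":0.7,"rx":0,"ry":0,"rz":0,"jaw":0.4},{"x":-0.6,"y":-0.2,"z":0.705,"rx":0,"ry":0,"rz":0,"jaw":0.4}]'
python3 - <<'E'
from h import *
for n in('wrist','side','scene'):
    c=cam(n); cv2.imwrite(f'pics/{n}11.png',c['img'][:,:,::-1]);np.save(f'pics/{n}11.npy',c,allow_pickle=True)
s=env.state();print(s['eef_pos'],s['ft_force'])
np.set_printoptions(precision=1,suppress=True)
th=0.0723; xd=np.array([np.cos(th),np.sin(th)]); yd=np.array([-np.sin(th),np.cos(th)]); deck=np.array([468.4,-28.5])
def f(p): d=p[:2]-deck; return np.array([d@xd,d@yd,p[2]])
c=np.load('pics/wrist10.npy',allow_pickle=True).item()
print('cab front edge',f(onz(c,300,96,145)),f(onz(c,160,95,145)),'panel corner',f(onz(c,134,73,150)),f(onz(c,120,64,171)))
print('wall outer', f(onz(c,100,272,120.5)))
E
```

```text
t: 10.52
eef_pos: [425.8, -61.7, 290.3]
tcp_rot: [-3.14, 0.004, 0.072]
ft_force: [-0.2, -0.9, 0.9]
opening: 0.4
[426.01421337 -61.68101082 292.80802518] [-0.06755218 -0.09683699  0.62197535]
cab front edge [144.8 -74.1 145. ] [145.4  30.  145. ] panel corner [159.8  44.9 150. ] [162.3  43.6 171. ]
wall outer [-15.4 117.4 120.5]
```

View pics/side11.png

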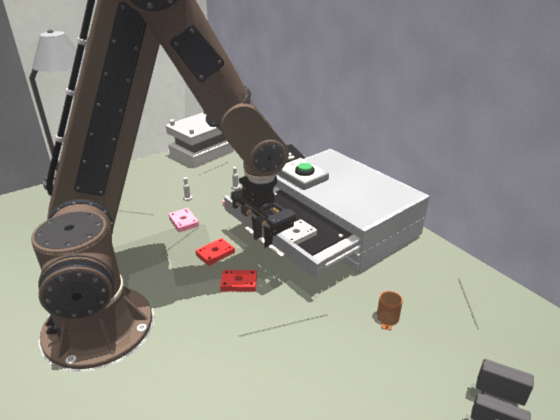

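View pics/wrist11.png

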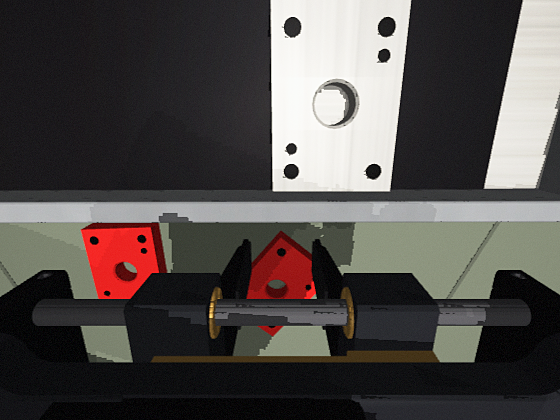

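```bash
python3 -m pendant '[{"x":0.06,"y":0.15,"z":0,"rx":0,"ry":0,"rz":0,"jaw":0.4},{"x":0.1,"y":0.2,"z":0,"rx":0,"ry":0,"rz":0,"jaw":0.4},{"x":0.115,"y":0.2,"z":0,"rx":0,"ry":0,"rz":0,"jaw":0.4},{"x":0.13,"y":0.2,"z":0,"rx":0,"ry":0,"rz":0,"jaw":0.4},{"x":0.145,"y":0.2,"z":0,"rx":0,"ry":0,"rz":0,"jaw":0.4},{"x":0.165,"y":0.2,"z":0,"rx":0,"ry":0,"rz":0,"jaw":0.4},{"x":0.195,"y":0.2,"z":0,"rx":0,"ry":0,"rz":0,"jaw":0.4},{"x":0.235,"y":0.2,"z":0,"rx":0,"ry":0,"rz":0,"jaw":0.4},{"x":0.28,"y":0.2,"z":0,"rx":0,"ry":0,"rz":0,"jaw":0.4},{"x":0.325,"y":0.2,"z":0,"rx":0,"ry":0,"rz":0,"jaw":0.4}]'
python3 - <<'E'
from h import *
c=cam('wrist'); cv2.imwrite('pics/wrist12.png',c['img'][:,:,::-1])
c=cam('side'); cv2.imwrite('pics/side12.png',c['img'][:,:,::-1])
s=env.state();print(s['eef_pos'],s['ft_force'])
E
```

```text
t: 11.92
eef_pos: [475.4, -87.4, 292.3]
tcp_rot: [-3.141, 0.003, 0.073]
ft_force: [-8.1, -4.3, 5.3]
opening: 0.398
[476.07135468 -87.33452688 292.29346736] [-1.6655429   0.51753806  0.83778734]
```

View pics/wrist12.png

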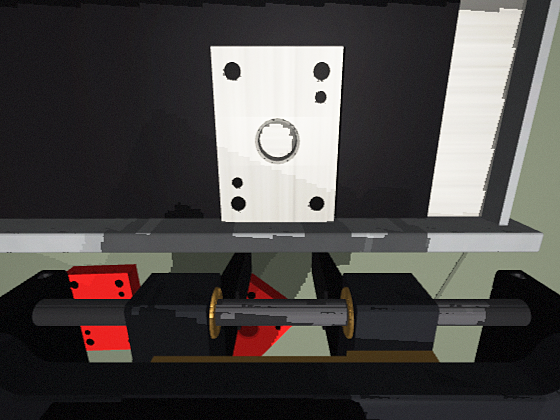

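```bash
python3 -m pendant '[{"x":0.03,"y":0,"z":0,"rx":0,"ry":0,"rz":0,"jaw":0.4},{"x":0.08,"y":0,"z":0,"rx":0,"ry":0,"rz":0,"jaw":0.4},{"x":0.13,"y":0,"z":0,"rx":0,"ry":0,"rz":0,"jaw":0.4},{"x":0.18,"y":0,"z":0,"rx":0,"ry":0,"rz":0,"jaw":0.4},{"x":0.23,"y":0,"z":0,"rx":0,"ry":0,"rz":0,"jaw":0.4},{"x":0.28,"y":0,"z":0,"rx":0,"ry":0,"rz":0,"jaw":0.4},{"x":0.33,"y":0,"z":0,"rx":0,"ry":0,"rz":0,"jaw":0.4},{"x":0.38,"y":0,"z":0,"rx":0,"ry":0,"rz":0,"jaw":0.4},{"x":0.43,"y":0,"z":0,"rx":0,"ry":0,"rz":0,"jaw":0.4},{"x":0.47,"y":0,"z":0,"rx":0,"ry":0,"rz":0,"jaw":0.4}]'
python3 -m pendant '[{"x":0.03,"y":0,"z":0,"rx":0,"ry":0,"rz":0,"jaw":0.4},{"x":0.06,"y":0,"z":0,"rx":0,"ry":0,"rz":0,"jaw":0.4},{"x":0.09,"y":0,"z":0,"rx":0,"ry":0,"rz":0,"jaw":0.4},{"x":0.12,"y":0,"z":0,"rx":0,"ry":0,"rz":0,"jaw":0.4},{"x":0.15,"y":0,"z":0,"rx":0,"ry":0,"rz":0,"jaw":0.4},{"x":0.18,"y":0,"z":0,"rx":0,"ry":0,"rz":0,"jaw":0.4},{"x":0.2,"y":0,"z":0,"rx":0,"ry":0,"rz":0,"jaw":0.4}]'
python3 - <<'E'
from h import *
c=cam('wrist'); cv2.imwrite('pics/wrist13.png',c['img'][:,:,::-1])
c=cam('side'); cv2.imwrite('pics/side13.png',c['img'][:,:,::-1])
s=env.state();print(s['eef_pos'],s['ft_force'])
E
```

```text
t: 13.28
eef_pos: [545.8, -82.2, 292.3]
tcp_rot: [-3.141, 0.003, 0.073]
ft_force: [-9.0, -0.3, 5.9]
opening: 0.403
t: 14.15
eef_pos: [575.7, -80.0, 292.2]
tcp_rot: [-3.141, 0.003, 0.073]
ft_force: [-8.1, 0.7, 6.6]
opening: 0.4
[575.9773073  -79.96727421 292.2063883 ] [-4.44489288  1.96659869  3.93410237]
```

View pics/wrist13.png

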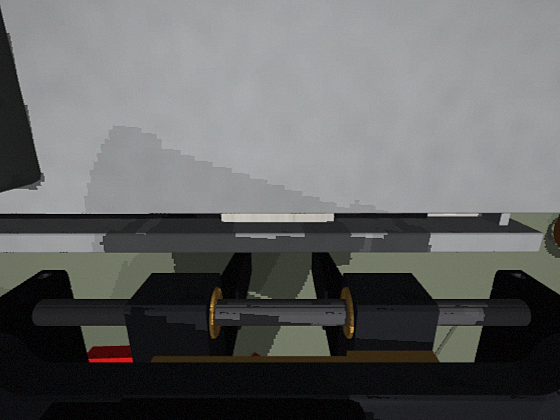

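View pics/side13.png

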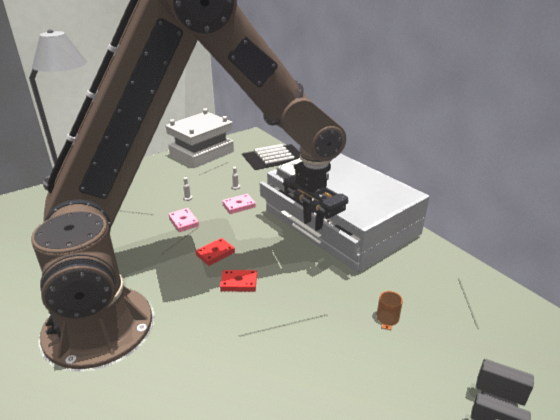

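```bash
python3 -m pendant '[{"x":0.02,"y":0,"z":0,"rx":0,"ry":0,"rz":0,"jaw":0.4},{"x":0.04,"y":0,"z":0,"rx":0,"ry":0,"rz":0,"jaw":0.4},{"x":0.06,"y":0,"z":0,"rx":0,"ry":0,"rz":0,"jaw":0.4},{"x":0.08,"y":0,"z":0,"rx":0,"ry":0,"rz":0,"jaw":0.4},{"x":0.09,"y":0,"z":0,"rx":0,"ry":0,"rz":0,"jaw":0.4},{"x":0.1,"y":0,"z":0,"rx":0,"ry":0,"rz":0,"jaw":0.4}]'
python3 -m pendant '[{"x":0.01,"y":0,"z":0,"rx":0,"ry":0,"rz":0,"jaw":0.4},{"x":0.018,"y":0,"z":0,"rx":0,"ry":0,"rz":0,"jaw":0.4}]'
```

```text
t: 15.0
eef_pos: [590.6, -78.9, 292.2]
tcp_rot: [-3.141, 0.003, 0.073]
ft_force: [-7.3, 1.5, 4.4]
opening: 0.401
t: 15.25
eef_pos: [593.3, -78.7, 292.2]
tcp_rot: [-3.141, 0.003, 0.073]
ft_force: [-7.7, 0.8, 4.7]
opening: 0.403
```

```bash
python3 - <<'E'
from h import *
c=cam('wrist'); cv2.imwrite('pics/wrist14.png',c['img'][:,:,::-1])
s=env.state();print(s['eef_pos'],s['ft_force'])
E
```

```text
[593.42583229 -78.69302078 292.19616781] [-6.88922003  0.73840215  3.63297708]
```

View pics/wrist14.png

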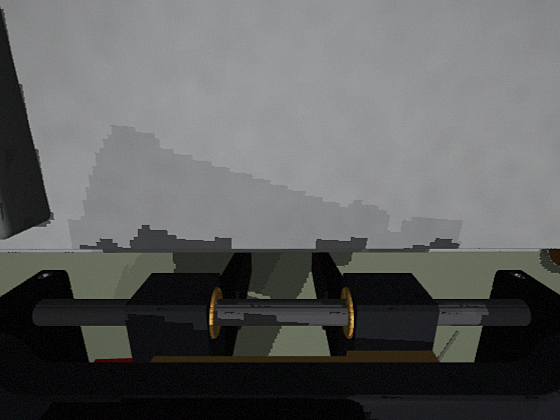

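```bash
python3 -m pendant '[{"x":0.007,"y":0,"z":0,"rx":0,"ry":0,"rz":0,"jaw":0.4},{"x":0.012,"y":0,"z":0,"rx":0,"ry":0,"rz":0,"jaw":0.4}]'
python3 -m pendant '[{"x":0.007,"y":0,"z":0,"rx":0,"ry":0,"rz":0,"jaw":0.4}]'
```

```text
t: 15.55
eef_pos: [594.7, -78.6, 292.2]
tcp_rot: [-3.14, 0.005, 0.073]
ft_force: [-13.6, 0.3, 8.1]
opening: 0.402
t: 15.68
eef_pos: [595.2, -78.6, 292.2]
tcp_rot: [-3.14, 0.007, 0.073]
ft_force: [-19.8, -2.8, 12.9]
opening: 0.4
```

```bash
python3 -m pendant '[{"x":0.003,"y":0,"z":0,"rx":0,"ry":0,"rz":0,"jaw":0.4}]'
python3 -m pendant '[{"x":-0.03,"y":0,"z":0,"rx":0,"ry":0,"rz":0,"jaw":0.4},{"x":-0.1,"y":0,"z":0,"rx":0,"ry":0,"rz":0,"jaw":0.4},{"x":-0.35,"y":0,"z":0,"rx":0,"ry":0,"rz":0,"jaw":0.4},{"x":-0.5,"y":0,"z":-0.1,"rx":0,"ry":0,"rz":0,"jaw":0.2},{"x":-0.5,"y":0,"z":-0.5,"rx":0,"ry":0,"rz":0,"jaw":0},{"x":-0.5,"y":0,"z":-0.8,"rx":0,"ry":0,"rz":0,"jaw":0},{"x":-0.5,"y":0,"z":-0.8,"rx":0,"ry":0,"rz":0,"jaw":0}]'
python3 - <<'E'
from h import *
for n in('wrist','side','scene'):
    c=cam(n); cv2.imwrite(f'pics/{n}15.png',c['img'][:,:,::-1]);np.save(f'pics/{n}15.npy',c,allow_pickle=True)
    if n=='side':crop(c['img'],240,150,440,270,4,'pics/side15c.png')
E
```

```text
t: 15.8
eef_pos: [595.3, -78.6, 292.2]
tcp_rot: [-3.14, 0.008, 0.073]
ft_force: [-20.5, -1.7, 13.3]
opening: 0.405
t: 16.68
eef_pos: [522.3, -84.4, 415.4]
tcp_rot: [3.139, -0.006, 0.072]
ft_force: [-0.3, 0.2, -0.9]
opening: 0.04
```

View pics/wrist15.png

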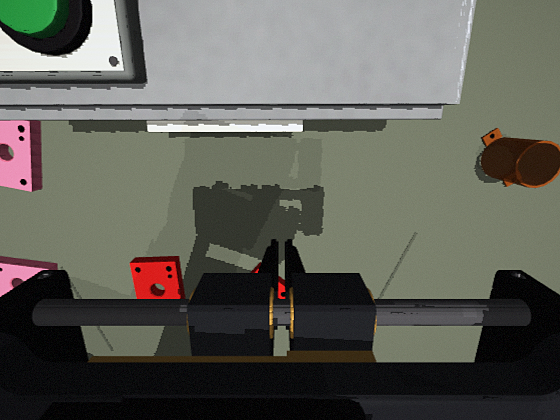

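View pics/side15c.png

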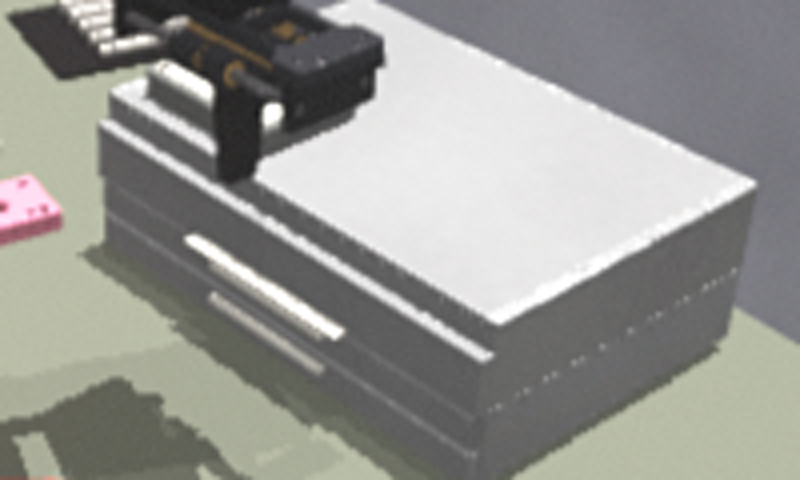

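View pics/scene15.png

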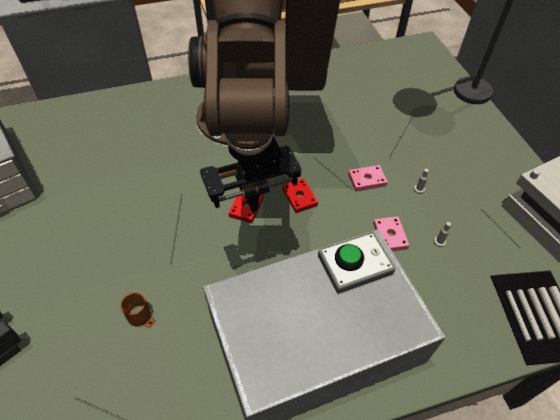

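```bash
python3 - <<'E'
from h import *
np.set_printoptions(precision=1,suppress=True)
th=0.0723; xd=np.array([np.cos(th),np.sin(th)]); yd=np.array([-np.sin(th),np.cos(th)]); deck=np.array([468.4,-28.5])
def f(p): d=p[:2]-deck; return np.array([d@xd,d@yd,p[2]])
c=np.load('pics/wrist15.npy',allow_pickle=True).item();sc=np.load('pics/scene15.npy',allow_pickle=True).item()
print('cab',f(onz(c,300,104,145)),'wall outer',f(onz(c,300,120,120.5)))
w1=np.load('pics/wrist1.npy',allow_pickle=True).item()
for im,cc,n in((sc['img'],sc,'sc'),(w1['img'],w1,'w1')):
    h=cv2.cvtColor(im,cv2.COLOR_RGB2HSV); m=cv2.inRange(h,(50,120,80),(75,255,255))
    k=cv2.findContours(m,0,2)[0]; k=max(k,key=cv2.contourArea); e=cv2.fitEllipse(k); print(n,e); 
    p=onz(cc,*e[0],193); print(p,f(p), [onz(cc,*q,193) for q in((e[0][0]-e[1][1]/2,e[0][1]),(e[0][0]+e[1][1]/2,e[0][1]))])
    if n=='sc': r1=ray(cc,*e[0])
    else: print(tri([r1,ray(cc,*e[0])]))
E
```

```text
cab [145.1 -75.1 145. ] wall outer [132.8 -76.8 120.5]
sc ((349.69384765625, 253.45726013183594), (17.327709197998047, 21.379568099975586), 104.0550765991211)
[667.5  78.2 193. ] [206.3  92.1 193. ] [array([661.4,  57.6, 193. ]), array([673.7,  98.9, 193. ])]
w1 ((346.9722900390625, 123.82969665527344), (65.89847564697266, 70.88636016845703), 30.54593276977539)
[666.   79.9 193. ] [204.9  93.9 193. ] [array([644. ,  79.9, 193. ]), array([688. ,  79.9, 193. ])]
(array([666.3,  79.5, 190.5]), [np.float64(0.4004832412571989), np.float64(0.40048324125701673)])
```

```bash
python3 -m pendant '[{"x":0.2,"y":-0.2,"z":0,"rx":0,"ry":0,"rz":0,"jaw":0},{"x":0.45,"y":-0.45,"z":0,"rx":0,"ry":0,"rz":0,"jaw":0},{"x":0.7,"y":-0.7,"z":0,"rx":0,"ry":0,"rz":0,"jaw":0},{"x":0.95,"y":-0.95,"z":0,"rx":0,"ry":0,"rz":0,"jaw":0},{"x":0.95,"y":-0.95,"z":0,"rx":0,"ry":0,"rz":0,"jaw":0},{"x":0.95,"y":-0.95,"z":0,"rx":0,"ry":0,"rz":0,"jaw":0}]'
python3 - <<'E'
from h import *
for n in('wrist','scene'):
    c=cam(n); cv2.imwrite(f'pics/{n}16.png',c['img'][:,:,::-1])
s=env.state();print(s['eef_pos'],s['ft_force'])
E
```

```text
t: 17.58
eef_pos: [654.3, 67.8, 410.5]
tcp_rot: [-3.142, 0.003, 0.073]
ft_force: [-0.9, -0.6, -0.3]
opening: 0.003
[654.09571688  67.02991918 411.5957136 ] [ 0.57836124 -0.52400059 -0.31072384]
```

View pics/wrist16.png

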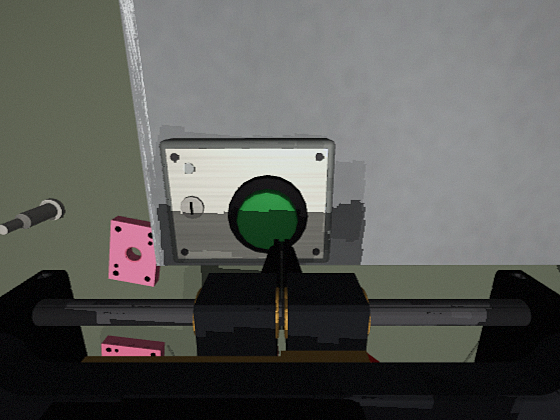

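```bash
python3 -m pendant '[{"x":0.088,"y":-0.075,"z":0,"rx":0,"ry":0,"rz":0,"jaw":0},{"x":0.088,"y":-0.075,"z":0.08,"rx":0,"ry":0,"rz":0,"jaw":0},{"x":0.088,"y":-0.075,"z":0.15,"rx":0,"ry":0,"rz":0,"jaw":0},{"x":0.088,"y":-0.075,"z":0.18,"rx":0,"ry":0,"rz":0,"jaw":0},{"x":0.088,"y":-0.075,"z":0.195,"rx":0,"ry":0,"rz":0,"jaw":0},{"x":0.088,"y":-0.075,"z":0.21,"rx":0,"ry":0,"rz":0,"jaw":0}]'
python3 - <<'E'
from h import *
for n in('wrist','scene','side'):
    c=cam(n); cv2.imwrite(f'pics/{n}17.png',c['img'][:,:,::-1])
    if n=='scene':crop(c['img'],290,200,410,300,6,'pics/scene17c.png')
s=env.state();print(s['eef_pos'],s['ft_force'])
E
```

```text
t: 18.42
eef_pos: [666.8, 79.9, 381.1]
tcp_rot: [3.141, -0.0, 0.072]
ft_force: [-1.8, -1.1, 3.3]
opening: 0.006
[666.77621932  79.92196994 381.06451244] [-2.27011697 -1.40781031  2.12812549]
```

View pics/scene17c.png

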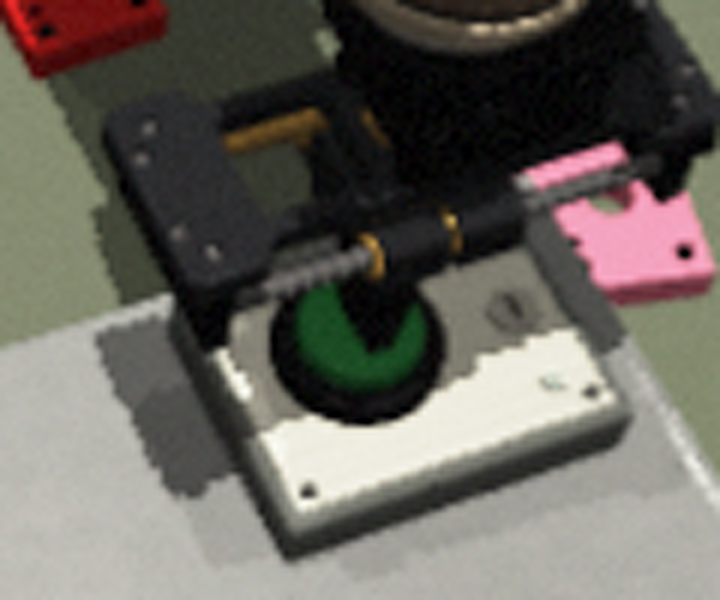

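View pics/wrist17.png

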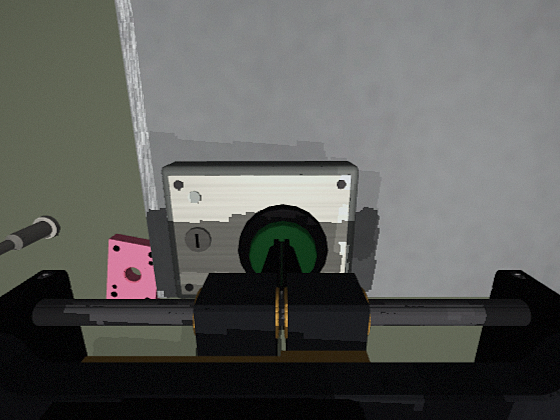

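```bash
python3 -m pendant '[{"x":0,"y":0,"z":0.01,"rx":0,"ry":0,"rz":0,"jaw":0},{"x":0,"y":0,"z":0.02,"rx":0,"ry":0,"rz":0,"jaw":0},{"x":0,"y":0,"z":0.03,"rx":0,"ry":0,"rz":0,"jaw":0}]'
python3 -m pendant '[{"x":0,"y":0,"z":0.007,"rx":0,"ry":0,"rz":0,"jaw":0},{"x":0,"y":0,"z":0.014,"rx":0,"ry":0,"rz":0,"jaw":0}]'
```

```text
t: 18.95
eef_pos: [666.8, 80.0, 377.2]
tcp_rot: [3.141, -0.001, 0.072]
ft_force: [-6.9, -1.3, 17.0]
opening: 0.004
t: 19.2
eef_pos: [666.6, 80.0, 377.0]
tcp_rot: [3.141, -0.003, 0.072]
ft_force: [-11.1, -2.1, 28.6]
opening: 0.007
```

```bash
python3 -m pendant '[{"x":0,"y":0,"z":0,"rx":0,"ry":0,"rz":0,"jaw":0},{"x":0,"y":0,"z":-0.03,"rx":0,"ry":0,"rz":0,"jaw":0},{"x":0,"y":0,"z":-0.1,"rx":0,"ry":0,"rz":0,"jaw":0},{"x":0,"y":0,"z":-0.3,"rx":0,"ry":0,"rz":0,"jaw":0},{"x":0,"y":0,"z":-0.4,"rx":0,"ry":0,"rz":0,"jaw":0},{"x":0,"y":0.3,"z":-0.4,"rx":0,"ry":0,"rz":0,"jaw":0},{"x":-0.4,"y":0.6,"z":-0.4,"rx":0,"ry":0,"rz":0,"jaw":0},{"x":-0.6,"y":0.6,"z":-0.4,"rx":0,"ry":0,"rz":0,"jaw":0},{"x":-0.6,"y":0.6,"z":-0.4,"rx":0,"ry":0,"rz":0,"jaw":0}]'
python3 - <<'E'
from h import *
for n in('wrist','scene','side'):
    c=cam(n); cv2.imwrite(f'pics/{n}18.png',c['img'][:,:,::-1]);np.save(f'pics/{n}18.npy',c,allow_pickle=True)
E
```

```text
t: 20.32
eef_pos: [581.9, -17.0, 434.6]
tcp_rot: [-3.141, 0.0, 0.071]
ft_force: [0.6, 0.2, 0.5]
opening: 0.006
```

View pics/scene18.png

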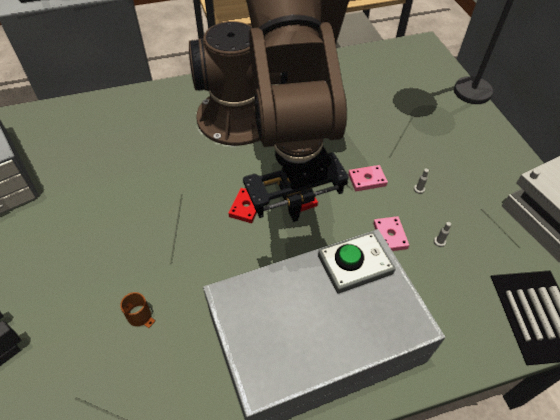

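View pics/wrist18.png

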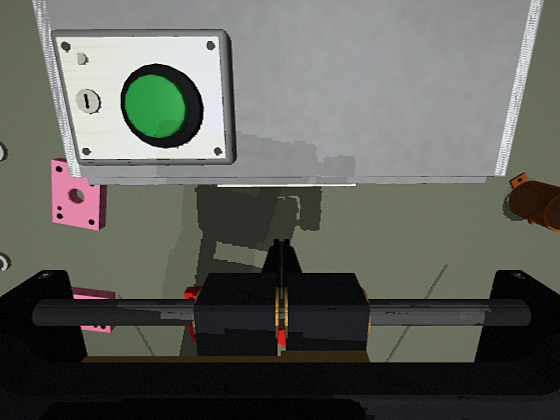

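View pics/side18.png

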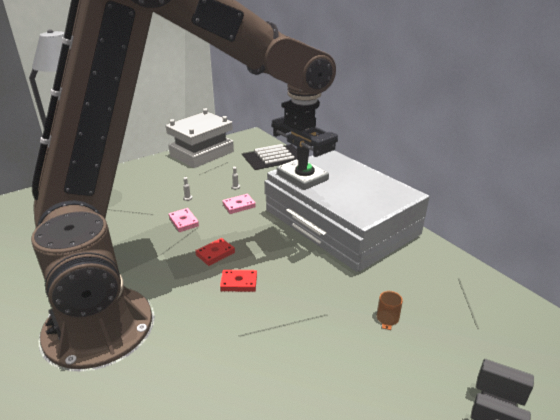

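```bash
python3 -c "
from cell import env
print(env.job_done())"
```

```text
the job is handed in; nothing more can be done
None
```

The die plate is in its pocket, the drawer is shut and the green button was pressed to its stop. I handed the job in at about 20.5 s of the 64 s allowed.

- **Plate:** I gripped it where it lay, squared it and slid it along the liner at constant height. I released it short of the pocket and pushed it the rest of the way at up to about 7 N. It tipped in and then dropped; the wrist picture showed it flat, with no pocket floor visible beside it.
- **Drawer:** I pushed it in at about 60 mm/s, slowing to under 10 mm/s at the end. The force rose from about 7 N to 20 N at the stop. The front wall then measured 12.3 mm ahead of the cabinet face, against a wall thickness of 12 mm, so it was fully shut.
- **Button:** I pressed it straight down until it stopped moving, with the force reaching about 29 N. Travel from first contact was roughly 5 to 6 mm. I could not measure this more exactly, because the cameras place the button's top only to about 2 mm.
- **Final pictures:** The arm is clear of everything, and the punches, the guard and the red and pink look-alikes appear where they were.

One early move call was refused because its rows were incomplete, and nothing moved. The only measurement that disagreed was the drawer front: two views placed it about 3 mm apart, and I used the pocket edges to settle it.

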